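# Put four seasonings back on their own coasters by swapping them round

### The job

The four seasonings on the coasters have got mixed up: each stands on another's coaster. Swap them round so that the dark wooden pepper mill stands in the middle of the round coaster, the yellow-capped cinnamon jar in the middle of the square one, the salt shaker in the middle of the six-sided one and the dark-capped herb jar in the middle of the oblong one, all upright and let go. The empty cross-shaped trivet is there to park one on while you swap; do not knock any of the four over.

Things in the scene. Friction and masses are not known exactly. Their poses are not given: they have to be found in the camera images.
- mill: The dark wooden pepper mill that stands on a coaster: round, waisted, 150 mm tall, the tallest of the four. Foot 58 mm across; body up to z 108 mm; round head 50 mm across at z 109 to 139 mm, small 12 mm knob on top. The head does not turn. 0.13 to 0.25 kg. Origin: centre of its underside; z upright. At the start it stands near the middle of a wrong coaster, turned at random.
- jar: The cinnamon jar: clear square jar with brown filling and a yellow cap, 100 mm tall. Body 44 x 44 mm with sides along its x and y, round yellow cap 44 mm across at z 80 to 100 mm. 0.08 to 0.15 kg. Origin: centre of its underside; z upright. At the start it stands near the middle of a wrong coaster, turned at random.
- shaker: The salt shaker: clear round shaker with white salt and a grey domed top, 90 mm tall, the shortest of the four. Body 44 mm across at the widest, up to z 70 mm; top 34 mm across, z 74 to 90 mm. 0.07 to 0.14 kg. Origin: centre of its underside; z upright. At the start it stands near the middle of a wrong coaster, turned at random.
- herbs: The herb jar: slim clear round jar with green filling and a dark brown, nearly black cap, 105 mm tall, 41 mm across from foot to cap. 0.08 to 0.15 kg. Origin: centre of its underside; z upright. At the start it stands near the middle of a wrong coaster, turned at random.
- round_coaster: Round wooden coaster, 90 mm across. Bare wood like the other four pieces, fixed to the worktop, 8 mm thick. Origin: centre of its underside, 8 mm below its top; z up. Its place changes with each start. The pepper mill's own place. (Wall cabinets hang 0.59 m above the worktop, behind the line from x, y = 0.70, 0.02 to 0.60, -0.14 m.)
- square_coaster: Square wooden coaster, 82 x 82 mm, sides along its x and y. Bare wood like the other four pieces, fixed to the worktop, 8 mm thick. Origin: centre of its underside, 8 mm below its top; z up. Its place changes with each start. The cinnamon jar's own place. (Near by: a fixed knife block 241 mm tall, corners at x, y = 0.55, 0.19; 0.65, 0.155; 0.70, 0.31; 0.60, 0.345 m.)
- hex_coaster: Six-sided wooden coaster, 84 mm across flats. Bare wood like the other four pieces, fixed to the worktop, 8 mm thick. Origin: centre of its underside, 8 mm below its top; z up. Its place changes with each start. The salt shaker's own place.
- oblong_coaster: Oblong wooden coaster, 64 mm along its x, 110 mm along its y. Bare wood like the other four pieces, fixed to the worktop, 8 mm thick. Origin: centre of its underside, 8 mm below its top; z up. Its place changes with each start. The herb jar's own place.
- cross_trivet: Cross-shaped wooden trivet, two 100 x 36 mm slats crossing at the middle, flush on top. Bare wood like the other four pieces, fixed to the worktop, 8 mm thick. Origin: centre of its underside, 8 mm below its top; z up. Its place changes with each start. Empty at the start: a spot to park on.
There are look-alikes about, which are no part of the job. What is shaped like the shaker but blue is not meant.

How it is judged:
By the outcome, as a careful person would: the job done as asked, in the order asked, and still so for the second after the job is handed in, with the robot touching nothing.
It also fails if it takes over 141 s, if anything falls off the work surface, if the arm or the gripper's body presses on something with over 40 N, if the wrist force passes 120 N, or if a joint passes its speed limit or range.

### The arm

A 6-joint arm with a two-finger parallel gripper is mounted at the origin on a cart in front of the work surface, level with it; the furniture and walls round the work are solid. World frame = base frame: x ahead of the robot, y to its left, z up, the work surface at z = 0. Lengths are in mm, angles in rad, forces in N, time in s.
With the tool pointing down it reaches from about 300 to 875 mm from the base axis. Payload 6.4 kg.
Tool frame: the origin (TCP) lies at the very end of the fingers, on their centre line; the grasp point (between the pads) lies 19 mm behind it; z points along the fingers, y is the line along which they close (so a half turn about z gives the same grasp; the last joint's range is limited). The gripper opens to 85 mm and grips with 20 to 120 N. Pads are 22 mm wide; open, the fingers measure 114 mm over their backs; the gripper's body (76 mm by 85 mm) begins 54 mm behind the grasp point. The pads swing forward as they close: fully open they stand 13 mm farther back than shut.
Start: joints at [1.023, 0.181, 1.607, -0, 1.354, -0.206], TCP at [192.719, 541.757, 231.288] pointing down, gripper open.
Joint ranges: [-2.99, 2.99], [-0.89, 2.07], [0.3, 2.58], [-1.14, 4.28], [0, 2.63], [-3.12, 3.12]. Speed limits (rad/s): [2.57, 2.57, 3.01, 3.14, 3.14, 3.14].

### API

Orientations are given as a rotation vector (axis times angle).
In Python, from bench import robot, capture, camera_info, job_done, regions_of, landmark_of gives the robot as it stands.
- The arm moves only by the tool move_arm, never from a script. Its argument "deltas" is a list of rows, each a list of 7 numbers: the shift along the tool's x, y, z normalised to -1 to 1, where 1 is 0.25 m, then the turn, a rotation vector about the tool's x, y, z normalised to -1 to 1, where 1 is 0.5 rad, then the closure, from 0 (fully open) to 1 (shut). In form: [[x, y, z, rx, ry, rz, jaw], ...]. A call has 1 to 10 rows; each row is the pose to reach, as a shift and turn from the pose commanded when the call began, along the tool's axes at that moment; what a row does not reach only later rows make up. A row lasts 1/12 s, in which the tool goes at most 41.7 mm and 7.16 degrees, less where a joint would pass 70% of its speed; a pose out of reach is approached as far as the arm can. A call with a number of a shift or a turn outside -1 to 1 is refused whole. A call with a gripper value outside its range is refused whole. The fingers move at their own pace and stop on an object; the grip force is fixed at half the most. Time passes only in rows, so rows that repeat a pose let the fingers close. It gives the time, the measured TCP pose, the force, the opening and the grip force at its end, in the units of the state.
- robot.get_obs(): the state, without advancing time (a new reading comes with each control period).
- capture(name): name is "scene" or "top" or "wrist"; returns the picture (420x560x3 uint8, red, green, blue); there is no depth.
- camera_info(name): a dict with "fx", "fy", "cx", "cy" (pixels), "k1" (the pictures are not rectified: a ray, as slopes to the right and down, at radius r is drawn at 1 + k1 r^2 times it, then the intrinsics apply), "xyz" and "attitude" of the camera in the world. Camera axes: x right, y up, looking along -z (the intrinsics and any distortion apply to the point x, -y, -z); pixel columns grow to the right and rows downward; lengths in mm; the calibration is good to about 2 mm. A picture is of the moment at which its call begins: read the wrist's pose just before it. camera_info takes no time and is no camera call; for the wrist camera it gives the pose at the moment of the call.
- job_done(): hands the job in; it is judged then, once.
Trained networks look in the newest picture that a camera, given by its name, has taken for a name from the list of things; names that differ only in an ending like _2 or _b are one class to them, and where a whole thing is asked for, a point or a joint stands for the part that bears it (a point fixed in the world has none). Each returns a list of dicts, best first, with "score" (0 to 1); they miss things now and then, are a little off and sometimes report something else, mostly with a low value. They report only what shows in the picture. A call takes as long as a camera call. They do not tell look-alikes from the thing itself.
- regions_of(target, camera): "region" (420x560 bool, what is visible of it) and "box" ([centre column, centre row, width, height] as shares, 0 to 1, of the picture: columns of its width, rows of its height, round what is visible of it).
- landmark_of(target, camera): "centre" ([column, row] as shares, 0 to 1, of the picture: columns of its width, rows of its height: a listed point, or the origin of a listed thing).
The state is a dict: "clock": time; "q": joint angles; "dq": joint speeds; "joint_torque": joint torques, N m; "ee_pos": TCP position; "orientation": TCP orientation; "ft_force": force on the tool from outside, world axes, zero at the start; "torque": the same for the moment, N m; "gripper_width": finger opening in mm; "grip_force": force on a finger pad.
Only numpy, scipy, OpenCV 4.12 (cv2) and the standard library are available. Lean on these libraries where they do the work, as an engineer would, in place of code of your own. Each camera call takes 0.05 s, during which the arm holds its last target. There are 200 camera calls.

## Working session

There is one attempt and no reset: what is moved stays moved. The work goes in short steps, Python scripts to look and compute and a tool call to move; the robot and the scene stay as the last step left them, time stands still between calls to the robot, and variables do not carry over. Pictures are saved under pics/ and viewed, at most 14 in all, crops included, and the job is handed in when it is done.

Besides the shell and the picture viewer there is one more tool, called by a JSON object that holds its "op" and its "data", one argument or row to a line. move_arm: Moves the arm, as the interface text tells. Scaled input: -1 to 1 covers 0.25 m each way for a shift and 0.5 rad each way for a turn. Its arguments: {"type":"object","properties":{"deltas":{"type":"array","items":{"type":"array","items":{"type":"number","minimum":-1,"maximum":1}}}},"required":["deltas"]}

```bash
mkdir -p pics; ls; cat > h.py <<'E'
import numpy as np, cv2
from scipy.spatial.transform import Rotation as R
from bench import robot, capture, camera_info, job_done, regions_of, landmark_of
def save(name,cam):
    im=capture(cam); cv2.imwrite(f'pics/{name}.png',im[:,:,::-1]); return im
E
python3 - <<'E'
from h import *
for c in ['scene','top']:
    save(c+'0',c); print(camera_info(c))
o=robot.get_obs(); print(o['ee_pos'],o['orientation'],o['clock'])
for c in ['top','scene']:
    for t in ['mill','jar','shaker','herbs','round_coaster','square_coaster','hex_coaster','oblong_coaster','cross_trivet']:
        print(c,t,[(round(d['score'],2),np.round(np.array(d['centre'])*[560,420],1)) for d in landmark_of(t,c)][:3])
E
```

```text
pics
{'fx': 494.8291161419889, 'fy': 494.8291161419889, 'cx': 287.13756354518165, 'cy': 227.31818805298565, 'k1': -0.027282956691043202, 'xyz': array([ 164.20187817, -513.2264702 ,  455.82542605]), 'attitude': array([ 1.0617589 , -0.25387234, -0.39483777])}
{'fx': 394.49470512593217, 'fy': 394.49470512593217, 'cx': 278.52764117073053, 'cy': 211.12284380869687, 'k1': -0.052740727024701346, 'xyz': array([356.18316948, 156.63530549, 878.13784759]), 'attitude': array([ 0.14889694, -0.12733873, -1.5410167 ])}
[192.44383599 541.31349938 230.46283931] [-5.34177437e-01 -3.09524758e+00  2.35866345e-03] 0.1
top mill [(0.78, array([241.9, 223.2]))]
top jar [(0.59, array([370.5, 221.1]))]
top shaker [(0.72, array([324.5, 271. ])), (0.58, array([305. , 216.4]))]
top herbs [(0.72, array([328. , 163.7]))]
top round_coaster [(0.97, array([304.8, 218.8]))]
top square_coaster [(0.66, array([326.7, 169.2]))]
top hex_coaster [(0.67, array([371.9, 214.7]))]
top oblong_coaster [(0.6, array([247.4, 224.7]))]
top cross_trivet [(0.66, array([191.8, 198.7]))]
scene mill [(0.59, array([259.6, 234.5]))]
scene jar [(0.74, array([350. , 315.3]))]
scene shaker [(0.96, array([298.8, 266.4])), (0.89, array([244.8, 306.2])), (0.61, array([264.7, 205.2]))]
scene herbs [(0.75, array([381.6, 263.5]))]
scene round_coaster [(0.89, array([299. , 270.3]))]
scene square_coaster [(0.56, array([378.3, 269.6]))]
scene hex_coaster [(0.93, array([349.4, 315.4]))]
scene oblong_coaster [(0.82, array([261.1, 237.1]))]
scene cross_trivet [(0.54, array([263.3, 201.7]))]
```

View pics/scene0.png

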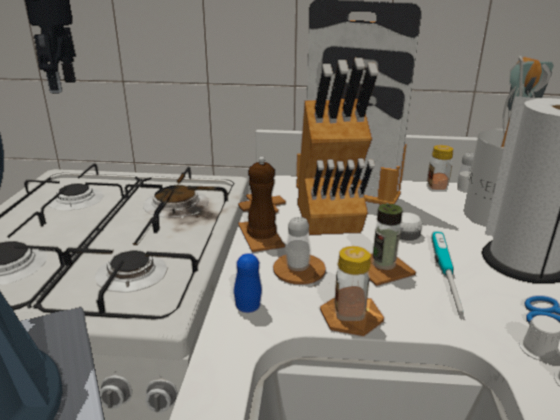

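View pics/top0.png

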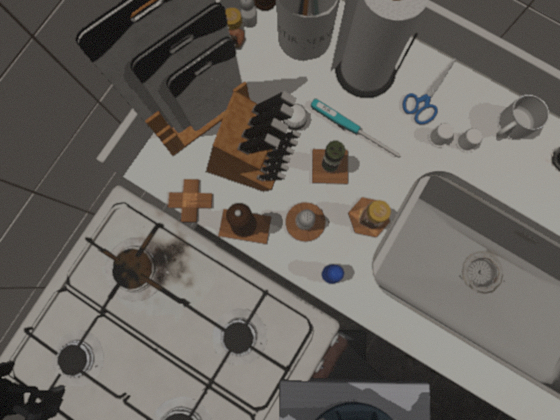

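The scene shows the salt shaker (298,245) on the round coaster, the herb jar (388,235) on the square one, the cinnamon jar (352,290) on the hex one and the mill (262,205) on the oblong one. The cross is empty (top view 190,200). Possible mix-ups are the blue shaker (scene 248,282; top 333,273), a yellow-capped jar at the back (scene 440,168; top 235,20), and white shakers and cups (top 443,133 and 470,138). Next I'll turn the pixels into positions.

```bash
cat >> h.py <<'E'
def ray(cam,px,info=None):
    i=info or camera_info(cam)
    d=np.array([(px[0]-i['cx'])/i['fx'],(px[1]-i['cy'])/i['fy']]); u=d.copy()
    for _ in range(8): u=d/(1+i['k1']*(u@u))
    v=R.from_rotvec(i['attitude']).apply([u[0],-u[1],-1]); return i['xyz'],v
def onplane(cam,px,z,info=None):
    o,v=ray(cam,px,info); return (o+v*(z-o[2])/v[2])[:2]
def proj(cam,P,info=None):
    i=info or camera_info(cam)
    p=R.from_rotvec(i['attitude']).inv().apply(np.atleast_2d(P)-i['xyz']); u=np.c_[p[:,0],-p[:,1]]/-p[:,2:]
    u=u*(1+i['k1']*(u**2).sum(1,keepdims=True)); return u*[i['fx'],i['fy']]+[i['cx'],i['cy']]
NAMES=['mill','jar','shaker','herbs','round_coaster','square_coaster','hex_coaster','oblong_coaster','cross_trivet']
E
python3 - <<'E'
from h import *
capture('top');capture('scene')
for t in NAMES:
    for c in ['top','scene']:
        for d in landmark_of(t,c)[:3]:
            print(t,c,round(d['score'],2),np.round(onplane(c,np.array(d['centre'])*[560,420],0 if '_' in t else 8),0))
# coaster fit: brown region hull at z=8
for t in NAMES[4:]:
  for c in ['top','scene']:
    for d in regions_of(t,c)[:1]:
        m=d['region'].astype(np.uint8); k=max(cv2.findContours(m,0,2)[0],key=cv2.contourArea)[:,0]
        P=np.array([onplane(c,p,8) for p in k]).astype(np.float32)
        (cx,cy),(w,h),a=cv2.minAreaRect(P); cc,r=cv2.minEnclosingCircle(P)
        print(t,c,round(d['score'],2),m.sum(),'rect',np.round([cx,cy,w,h,a],0),'circ',np.round(cc,0),round(r,1))
i=camera_info('wrist');print(i,robot.get_obs()['ee_pos'])
E
```

```text
mill top 0.67 [481. 256.]
mill scene 0.86 [484. 254.]
jar top 0.98 [495. -34.]
jar scene 0.63 [500. -38.]
shaker top 0.7 [494. 118.]
shaker top 0.62 [380.  63.]
shaker scene 0.98 [371.  48.]
shaker scene 0.85 [492. 108.]
herbs top 0.72 [620.  61.]
herbs scene 0.85 [633.  62.]
round_coaster top 0.69 [486. 106.]
round_coaster scene 0.76 [495. 117.]
round_coaster scene 0.17 [503. -31.]
square_coaster top 0.71 [623.  58.]
square_coaster scene 0.66 [620.  61.]
hex_coaster top 0.78 [507. -29.]
hex_coaster scene 0.65 [507. -31.]
oblong_coaster top 0.59 [477. 248.]
oblong_coaster top 0.37 [495. 115.]
oblong_coaster scene 0.91 [482. 249.]
cross_trivet top 0.69 [535. 373.]
cross_trivet scene 0.65 [639.  70.]
cross_trivet scene 0.51 [539. 379.]
round_coaster top 0.77 911 rect [489. 111.  88.  88.  46.] circ [489. 111.] 45.0
round_coaster scene 0.81 1007 rect [489. 103.  92.  88.  66.] circ [492. 104.] 50.7
square_coaster top 0.94 812 rect [618.  57.  81.  82.  90.] circ [618.  57.] 55.0
square_coaster scene 0.71 777 rect [626.  33.  95.  74.  54.] circ [617.  42.] 51.2
hex_coaster top 0.88 599 rect [498. -25.  84.  77.  43.] circ [503. -32.] 48.0
hex_coaster scene 0.74 1256 rect [502. -42.  89.  91.  68.] circ [507. -37.] 50.8
oblong_coaster top 0.95 764 rect [475. 245. 111.  64.  82.] circ [474. 246.] 61.8
oblong_coaster scene 0.69 558 rect [478. 241. 119.  65.  80.] circ [474. 241.] 63.7
cross_trivet top 0.96 1170 rect [531. 372.  93.  94.  46.] circ [531. 372.] 52.9
cross_trivet scene 0.7 250 rect [566. 350.  80.  26.  66.] circ [562. 352.] 40.1
{'fx': 356.8691993807762, 'fy': 356.8691993807762, 'cx': 275.7360547143852, 'cy': 210.014341682781, 'k1': -0.007769280369166723, 'xyz': array([128.40785774, 565.68978785, 374.50268625]), 'attitude': array([-0.23952209, -0.16752501,  1.21992793])} [192.72326083 541.75108095 231.29022053]
```

{"op": "move_arm", "data": {
  "deltas": [
    [-0.66, -0.51, -0.06, 0, 0, 0, 0],
    [-0.66, -0.51, -0.06, 0, 0, 0, 0],
    [-0.66, -0.51, -0.06, 0, 0, 0, 0],
    [-0.66, -0.51, -0.06, 0, 0, 0, 0],
    [-0.66, -0.51, -0.06, 0, 0, 0, 0],
    [-0.66, -0.51, -0.06, 0, 0, 0, 0],
    [-0.66, -0.51, -0.06, 0, 0, 0, 0]
  ]
}}

```text
clock: 3.08
ee_pos: [307.0, 364.9, 246.8]
orientation: [0.541, 3.094, 0.001]
ft_force: [-0.8, -0.2, 0.5]
gripper_width: 85.7
grip_force: 0.0
```

{"op": "move_arm", "data": {
  "deltas": [
    [-0.66, -0.51, -0.06, 0, 0, 0, 0],
    [-0.66, -0.51, -0.06, 0, 0, 0, 0],
    [-0.66, -0.51, -0.06, 0, 0, 0, 0],
    [-0.66, -0.51, -0.06, 0, 0, 0, 0],
    [-0.66, -0.51, -0.06, 0, 0, 0, 0],
    [-0.66, -0.51, -0.06, 0, 0, 0, 0],
    [-0.66, -0.51, -0.06, 0, 0, 0, 0],
    [-0.66, -0.51, -0.06, 0, 0, 0, 0]
  ]
}}

```text
clock: 3.75
ee_pos: [417.6, 192.0, 261.0]
orientation: [-0.534, -3.095, -0.001]
ft_force: [-0.6, -1.0, -0.7]
gripper_width: 85.2
grip_force: 0.0
```

```bash
cat >> h.py <<'E'
def fits(c,info,names=NAMES):
    from collections import namedtuple
    for t in names:
        z=0 if '_' in t else 8
        print(t,'LM',[(round(d['score'],2),list(np.round(onplane(c,np.array(d['centre'])*[560,420],z,info),0))) for d in landmark_of(t,c)[:2]])
        if z==0:
          for d in regions_of(t,c)[:1]:
            m=d['region'].astype(np.uint8); k=max(cv2.findContours(m,0,2)[0],key=cv2.contourArea)[:,0]
            P=np.array([onplane(c,p,8,info) for p in k]).astype(np.float32)
            (cx,cy),(w,h),a=cv2.minAreaRect(P); cc,r=cv2.minEnclosingCircle(P)
            print('   ',round(d['score'],2),m.sum(),'rect',np.round([cx,cy,w,h,a],0),'circ',np.round(cc,0),round(r,1))
def go(target,frm=None):
    o=robot.get_obs(); p=o['ee_pos'] if frm is None else np.array(frm)
    print('delta',np.round(R.from_rotvec(o['orientation']).inv().apply(np.array(target)-p)/250,3))
E
python3 - <<'E'
from h import *
i=camera_info('wrist'); o=robot.get_obs(); print(o['ee_pos'],o['orientation'],i['xyz'],R.from_rotvec(i['attitude']).apply([0,0,-1]))
save('w1','wrist'); fits('wrist',i)
E
```

```text
[417.64310659 191.97201117 261.0093467 ] [-5.33505766e-01 -3.09489865e+00 -7.97063079e-04] [353.46732436 215.78476138 404.29846656] [ 0.25396038 -0.09123323 -0.96290219]
mill LM [(0.59, [np.float64(479.0), np.float64(246.0)])]
jar LM [(0.85, [np.float64(500.0), np.float64(-32.0)])]
shaker LM [(0.7, [np.float64(495.0), np.float64(114.0)]), (0.55, [np.float64(377.0), np.float64(55.0)])]
herbs LM [(0.6, [np.float64(624.0), np.float64(53.0)])]
round_coaster LM [(0.65, [np.float64(493.0), np.float64(112.0)])]
    0.74 2539 rect [486. 115.  89.  81.  49.] circ [489. 113.] 45.4
square_coaster LM [(0.87, [np.float64(617.0), np.float64(59.0)])]
    0.89 2437 rect [619.  58.  89.  84.   1.] circ [619.  58.] 57.9
hex_coaster LM [(0.71, [np.float64(496.0), np.float64(114.0)])]
    0.83 782 rect [471. -35.  28.  80.   9.] circ [480. -33.] 40.1
oblong_coaster LM [(0.2, [np.float64(496.0), np.float64(114.0)])]
    0.8 2922 rect [477. 246. 110.  65.  82.] circ [477. 246.] 62.2
cross_trivet LM [(0.61, [np.float64(534.0), np.float64(373.0)]), (0.19, [np.float64(618.0), np.float64(55.0)])]
    0.71 4333 rect [533. 373.  95.  92.  45.] circ [533. 373.] 53.4
```

View pics/w1.png

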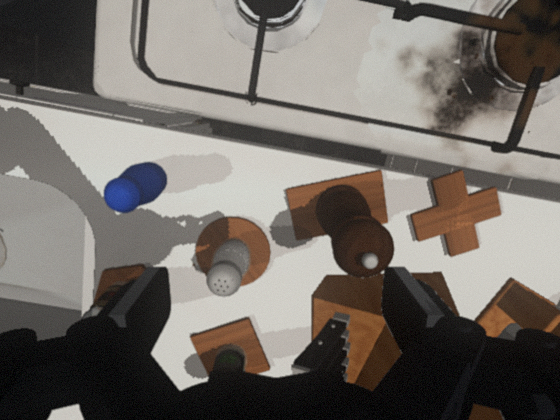

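The wrist view shows the mill with its knob at (370,261) on the oblong coaster (335,205), the cross empty at (455,212), the shaker on the round coaster (233,252), and the herb jar on the square one (230,348). This agrees with the choice made above. As the close check, I'll crop the mill from the wrist view and work out the tops.

```bash
python3 - <<'E'
from h import *
i=camera_info('wrist')
print('mill knob',onplane('wrist',(370,261),152,i),onplane('top',(240,212),152))
print('herb cap top',onplane('top',(338,147),113),'jar cap',onplane('top',(379,211),108),'shaker',onplane('top',(307,216),98),onplane('wrist',(224,280),95,i),'handle tips',onplane('top',(297,165),130),onplane('top',(297,165),200),onplane('top',(293,100),230))
a=cv2.imread('pics/w1.png')[130:300,170:420]; b=cv2.imread('pics/top0.png')[120:260,180:400]
cv2.imwrite('pics/c1.png',np.hstack([cv2.resize(a,(400,272)),cv2.resize(b,(400,272))]))
go((480,250,225)); go((480,250,113),(480,250,225))
E
```

```text
mill knob [483.21571196 245.03182267] [482.14127965 240.45931529]
herb cap top [627.70353541  51.75050657] jar cap [498.50935119 -30.21285601] shaker [486.65494701 111.96969586] [484.55880265 115.37361578] handle tips [582.55448312 134.82852935] [561.37390523 136.86889442] [671.40921275 146.85175738]
delta [-0.154  0.306  0.145]
delta [0.    0.    0.448]
```

View pics/c1.png

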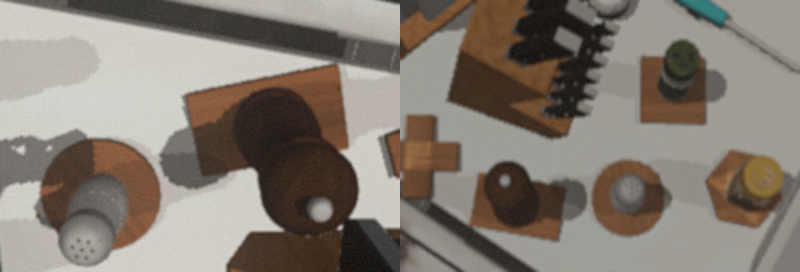

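The crop confirms it: the mill has the light knob, the salt shaker is grey-topped on the round coaster, the herb jar is dark-capped on the square one, and the cinnamon jar is on the hex one. The mill's axis is at about (482,246). I'll pick it up now.

{"op": "move_arm", "data": {
  "deltas": [
    [-0.17, 0.29, 0.144, 0, 0, 0, 0],
    [-0.17, 0.29, 0.144, 0, 0, 0, 0],
    [-0.17, 0.29, 0.144, 0, 0, 0, 0],
    [-0.17, 0.29, 0.144, 0, 0, 0, 0],
    [-0.17, 0.29, 0.144, 0, 0, 0, 0]
  ]
}}

```text
clock: 4.92
ee_pos: [482.0, 244.7, 224.7]
orientation: [-0.533, -3.094, 0.002]
ft_force: [-0.7, 0.1, 0.2]
gripper_width: 85.6
grip_force: 0.0
```

```bash
python3 - <<'E'
from h import *
i=camera_info('wrist'); o=robot.get_obs(); print(o['ee_pos'],o['orientation'])
save('w2','wrist')
E
```

```text
[482.00263141 244.73965378 224.73282419] [-5.33250118e-01 -3.09416440e+00  1.65836101e-03]
```

View pics/w2.png

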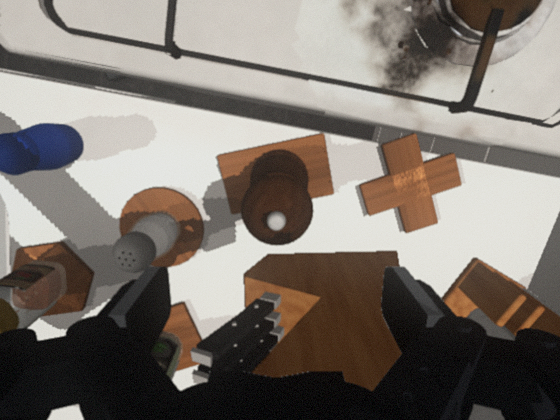

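The mill's knob sits at (277,221), the cross at (410,183) and the round coaster at (162,226). I'll turn these into positions.

```bash
python3 - <<'E'
from h import *
i=camera_info('wrist')
print('knob',onplane('wrist',(277,221),154,i),'head',onplane('wrist',(277,209),133,i)); fits('wrist',i,['mill','round_coaster','cross_trivet','oblong_coaster','hex_coaster','square_coaster'])
E
```

```text
knob [481.63427842 246.2833054 ] head [479.74887858 246.99805604]
mill LM [(0.71, [np.float64(479.0), np.float64(246.0)]), (0.28, [np.float64(489.0), np.float64(116.0)])]
round_coaster LM [(0.64, [np.float64(488.0), np.float64(115.0)])]
    0.86 3245 rect [489. 116.  89.  82.  21.] circ [491. 112.] 45.4
cross_trivet LM [(0.93, [np.float64(535.0), np.float64(375.0)])]
    0.98 5631 rect [534. 373.  96.  93.  45.] circ [534. 374.] 53.2
oblong_coaster LM []
    0.91 3723 rect [478. 246. 110.  66.  82.] circ [479. 246.] 62.7
hex_coaster LM [(0.69, [np.float64(505.0), np.float64(-30.0)])]
    0.63 2528 rect [504. -21.  94.  80.   5.] circ [504. -28.] 48.2
square_coaster LM [(0.78, [np.float64(620.0), np.float64(55.0)])]
    0.8 1287 rect [621.  81.  40.  88.  83.] circ [620.  77.] 46.4
```

{"op": "move_arm", "data": {
  "deltas": [
    [0.004, 0.004, 0.1, 0, 0, 0, 0],
    [0.004, 0.004, 0.2, 0, 0, 0, 0],
    [0.004, 0.004, 0.3, 0, 0, 0, 0],
    [0.004, 0.004, 0.4, 0, 0, 0, 0],
    [0.004, 0.004, 0.468, 0, 0, 0, 0],
    [0.004, 0.004, 0.468, 0, 0, 0, 0],
    [0.004, 0.004, 0.468, 0, 0, 0, 0.3],
    [0.004, 0.004, 0.468, 0, 0, 0, 0.5],
    [0.004, 0.004, 0.468, 0, 0, 0, 0.7],
    [0.004, 0.004, 0.468, 0, 0, 0, 1]
  ]
}}

```text
clock: 6.35
ee_pos: [483.5, 246.6, 110.5]
orientation: [0.534, 3.092, 0.002]
ft_force: [-1.0, -0.6, 0.9]
gripper_width: 45.8
grip_force: 61.0
```

{"op": "move_arm", "data": {
  "deltas": [
    [0, 0, 0, 0, 0, 0, 1],
    [0, 0, 0, 0, 0, 0, 1],
    [0, 0, 0, 0, 0, 0, 1],
    [0, 0, 0, 0, 0, 0, 1],
    [0, 0, 0, 0, 0, 0, 1]
  ]
}}

```text
clock: 6.77
ee_pos: [483.4, 246.6, 110.5]
orientation: [0.534, 3.092, 0.002]
ft_force: [-0.4, -1.1, 6.8]
gripper_width: 45.8
grip_force: 61.6
```

{"op": "move_arm", "data": {
  "deltas": [
    [0, 0, -0.04, 0, 0, 0, 1],
    [0, 0, -0.1, 0, 0, 0, 1],
    [0, 0, -0.16, 0, 0, 0, 1],
    [0, 0, -0.16, 0, 0, 0, 1],
    [0, 0, -0.16, 0, 0, 0, 1]
  ]
}}

```text
clock: 7.18
ee_pos: [482.6, 246.5, 149.5]
orientation: [0.534, 3.094, 0.002]
ft_force: [0.3, -0.8, -2.6]
gripper_width: 45.8
grip_force: 61.9
```

{"op": "move_arm", "data": {
  "deltas": [
    [0, 0.06, 0, 0, 0, 0, 1],
    [0, 0.14, 0, 0, 0, 0, 1],
    [0, 0.22, 0, 0, 0, 0, 1],
    [0, 0.3, 0, 0, 0, 0, 1],
    [0, 0.38, 0, 0, 0, 0, 1],
    [-0.02, 0.46, 0, 0, 0, 0, 1],
    [-0.02, 0.52, 0, 0, 0, 0, 1],
    [-0.02, 0.546, 0, 0, 0, 0, 1],
    [-0.02, 0.546, 0, 0, 0, 0, 1],
    [-0.02, 0.546, 0, 0, 0, 0, 1]
  ]
}}

```text
clock: 8.02
ee_pos: [531.5, 372.6, 147.1]
orientation: [-0.533, -3.094, 0.002]
ft_force: [0.3, -0.5, -1.8]
gripper_width: 45.8
grip_force: 62.1
```

```bash
python3 - <<'E'
from h import *
i=camera_info('wrist');
save('w3','wrist');save('s3','scene');
a=cv2.imread('pics/w3.png'); b=cv2.imread('pics/s3.png')[60:340,160:460]
cv2.imwrite('pics/c3.png',np.hstack([cv2.resize(a,(400,300)),cv2.resize(b,(400,373))[:300]]))
E
```

```text
(no output)
```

View pics/c3.png

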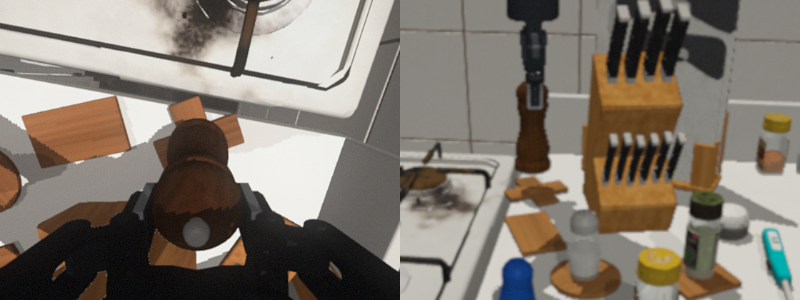

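The mill hangs upright in the fingers over the cross. I'll set it down.

{"op": "move_arm", "data": {
  "deltas": [
    [0, 0, 0.06, 0, 0, 0, 1],
    [0, 0, 0.11, 0, 0, 0, 1],
    [0, 0, 0.136, 0, 0, 0, 1],
    [0, 0, 0.146, 0, 0, 0, 1],
    [0, 0, 0.152, 0, 0, 0, 1],
    [0, 0, 0.156, 0, 0, 0, 1],
    [0, 0, 0.156, 0, 0, 0, 1]
  ]
}}

```text
clock: 8.7
ee_pos: [532.4, 372.3, 110.8]
orientation: [-0.534, -3.096, 0.002]
ft_force: [-4.3, -3.8, 8.6]
gripper_width: 45.4
grip_force: 63.0
```

{"op": "move_arm", "data": {
  "deltas": [
    [0, 0, 0, 0, 0, 0, 0.5],
    [0, 0, 0, 0, 0, 0, 0.3],
    [0, 0, 0, 0, 0, 0, 0],
    [0, 0, 0, 0, 0, 0, 0],
    [0, 0, 0, 0, 0, 0, 0],
    [0, 0, -0.1, 0, 0, 0, 0],
    [0, 0, -0.25, 0, 0, 0, 0],
    [0, 0, -0.4, 0, 0, 0, 0],
    [0, 0, -0.48, 0, 0, 0, 0],
    [0, 0, -0.48, 0, 0, 0, 0]
  ]
}}

```text
clock: 9.53
ee_pos: [535.3, 374.7, 236.3]
orientation: [0.532, 3.087, 0.01]
ft_force: [1.6, -0.1, 0.8]
gripper_width: 85.4
grip_force: 0.0
```

```bash
python3 - <<'E'
from h import *
i=camera_info('wrist');save('w4','wrist'); fits('wrist',i,['mill','cross_trivet','oblong_coaster'])
capture('top'); fits('top',None,['mill','herbs','oblong_coaster','square_coaster'])
capture('scene'); fits('scene',None,['mill','herbs'])
print(robot.get_obs()['ee_pos'])
E
```

```text
mill LM [(0.86, [np.float64(529.0), np.float64(372.0)]), (0.59, [np.float64(478.0), np.float64(250.0)])]
cross_trivet LM [(0.2, [np.float64(476.0), np.float64(248.0)])]
    0.6 1718 rect [534. 411.  25.  38.  88.] circ [534. 409.] 20.5
oblong_coaster LM [(0.94, [np.float64(478.0), np.float64(245.0)])]
    0.76 6325 rect [478. 248. 109.  64.  82.] circ [477. 248.] 61.3
mill LM [(0.7, [np.float64(533.0), np.float64(378.0)])]
herbs LM [(0.62, [np.float64(622.0), np.float64(64.0)]), (0.31, [np.float64(504.0), np.float64(-37.0)])]
oblong_coaster LM [(0.85, [np.float64(479.0), np.float64(247.0)])]
    0.62 1492 rect [476. 247. 116.  69.  81.] circ [479. 247.] 63.0
square_coaster LM [(0.65, [np.float64(615.0), np.float64(57.0)])]
    0.6 824 rect [618.  57.  80.  81.  90.] circ [619.  56.] 54.2
mill LM [(0.84, [np.float64(531.0), np.float64(361.0)]), (0.23, [np.float64(536.0), np.float64(360.0)])]
herbs LM [(0.62, [np.float64(634.0), np.float64(64.0)])]
[532.32863942 373.17982405 229.25166607]
```

View pics/w4.png

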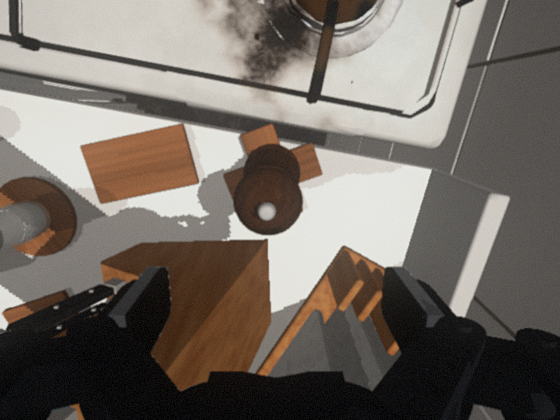

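The mill stands upright on the cross (267,175), and the oblong coaster is free. Next is the herb jar.

{"op": "move_arm", "data": {
  "deltas": [
    [0, -0.05, -0.244, 0, 0, 0, 0],
    [-0.02, -0.2, -0.244, 0, 0, 0, 0],
    [-0.04, -0.35, -0.244, 0, 0, 0, 0],
    [-0.055, -0.5, -0.244, 0, 0, 0, 0],
    [-0.055, -0.65, -0.244, 0, 0, 0, 0],
    [-0.055, -0.8, -0.244, 0, 0, 0, 0],
    [-0.055, -0.8, -0.244, 0, 0, 0, 0],
    [-0.055, -0.8, -0.244, 0, 0, 0, 0]
  ]
}}

```text
clock: 11.0
ee_pos: [478.2, 178.7, 290.9]
orientation: [0.539, 3.094, 0.001]
ft_force: [-1.2, 0.4, -0.8]
gripper_width: 85.4
grip_force: 0.0
```

{"op": "move_arm", "data": {
  "deltas": [
    [-0.62, -0.29, 0.16, 0, 0, 0, 0],
    [-0.62, -0.29, 0.16, 0, 0, 0, 0],
    [-0.62, -0.29, 0.16, 0, 0, 0, 0],
    [-0.62, -0.29, 0.16, 0, 0, 0, 0],
    [-0.62, -0.29, 0.16, 0, 0, 0, 0],
    [-0.62, -0.29, 0.16, 0, 0, 0, 0],
    [-0.62, -0.29, 0.16, 0, 0, 0, 0],
    [-0.62, -0.29, 0.16, 0, 0, 0, 0]
  ]
}}

```text
clock: 11.67
ee_pos: [599.7, 61.4, 250.5]
orientation: [-0.532, -3.096, -0.001]
ft_force: [-0.2, 0.4, 0.5]
gripper_width: 85.5
grip_force: 0.0
```

```bash
python3 - <<'E'
from h import *
i=camera_info('wrist');save('w5','wrist'); fits('wrist',i,['herbs','jar','shaker','hex_coaster','square_coaster','round_coaster'])
print(robot.get_obs()['ee_pos'])
E
```

```text
herbs LM [(0.65, [np.float64(625.0), np.float64(59.0)]), (0.28, [np.float64(501.0), np.float64(-29.0)])]
jar LM [(0.8, [np.float64(504.0), np.float64(-30.0)])]
shaker LM [(0.85, [np.float64(487.0), np.float64(117.0)])]
hex_coaster LM []
    0.73 3509 rect [621.  57.  83.  84.  90.] circ [621.  57.] 56.9
square_coaster LM [(0.88, [np.float64(618.0), np.float64(54.0)])]
    0.98 3416 rect [621.  57.  83.  83.  90.] circ [621.  57.] 56.4
round_coaster LM []
    0.64 2951 rect [508. -23.  78.  89.  70.] circ [505. -30.] 48.0
[599.94371679  60.03621094 250.49022379]
```

View pics/w5.png

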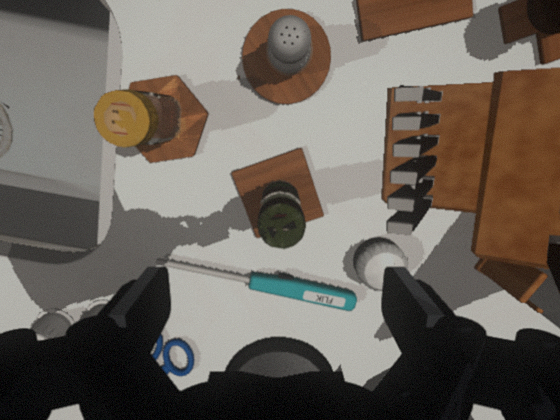

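The herb jar's dark cap is at (282,227) on the square coaster (278,195). A white knob-like thing at (382,262) may lie under the +y finger. I'll compute both.

```bash
python3 - <<'E'
from h import *
i=camera_info('wrist')
print('cap',onplane('wrist',(282,227),113,i))
for z in (0,20,40,60): print(z,onplane('wrist',(382,262),z,i),onplane('top',(295,117),z),onplane('scene',(405,226),z))
print('handle',[onplane('wrist',(393,p),z,i) for z in(130,180) for p in (95,230)], 'shaker',onplane('wrist',(289,36),96,i),'jarcap',onplane('wrist',(124,118),108,i))
go((625,57,250))
E
```

```text
cap [625.49183319  57.11743432]
0 [743.43945894 144.34591697] [739.96924285 137.82118497] [758.74543291 168.87228867]
20 [732.87976837 141.2781055 ] [731.22833561 138.24968536] [732.65897433 138.94421885]
40 [722.32007779 138.21029403] [722.48742837 138.67818575] [706.57251576 109.01614902]
60 [711.76038722 135.14248256] [713.74652114 139.10668614] [680.48605718  79.0880792 ]
handle [array([553.91796727, 164.88454831]), array([651.46492566, 139.52147296]), array([550.44071812, 149.5392988 ]), array([629.49078396, 128.98557976])] shaker [487.93495305 111.4119886 ] jarcap [501.7540252  -29.44028112]
delta [-0.099  0.022  0.002]
```

{"op": "move_arm", "data": {
  "deltas": [
    [-0.1, 0.023, 0.1, 0, 0, 0, 0.25],
    [-0.1, 0.023, 0.25, 0, 0, 0, 0.25],
    [-0.1, 0.023, 0.4, 0, 0, 0, 0.25],
    [-0.1, 0.023, 0.5, 0, 0, 0, 0.25],
    [-0.1, 0.023, 0.6, 0, 0, 0, 0.25],
    [-0.1, 0.023, 0.7, 0, 0, 0, 0.25],
    [-0.1, 0.023, 0.744, 0, 0, 0, 0.25],
    [-0.1, 0.023, 0.744, 0, 0, 0, 0.25],
    [-0.1, 0.023, 0.744, 0, 0, 0, 0.25]
  ]
}}

```text
clock: 12.92
ee_pos: [625.5, 56.9, 64.5]
orientation: [-0.534, -3.095, 0.0]
ft_force: [0.5, 0.1, 0.3]
gripper_width: 64.0
grip_force: 0.0
```

{"op": "move_arm", "data": {
  "deltas": [
    [0, 0, 0, 0, 0, 0, 0.5],
    [0, 0, 0, 0, 0, 0, 0.7],
    [0, 0, 0, 0, 0, 0, 1],
    [0, 0, 0, 0, 0, 0, 1],
    [0, 0, 0, 0, 0, 0, 1],
    [0, 0, 0, 0, 0, 0, 1]
  ]
}}

```text
clock: 13.42
ee_pos: [627.3, 56.7, 66.7]
orientation: [0.534, 3.092, 0.0]
ft_force: [-0.3, -0.4, 7.8]
gripper_width: 39.8
grip_force: 60.6
```

{"op": "move_arm", "data": {
  "deltas": [
    [0, 0, -0.04, 0, 0, 0, 1],
    [0, 0, -0.12, 0, 0, 0, 1],
    [0, 0, -0.22, 0, 0, 0, 1],
    [0, 0, -0.34, 0, 0, 0, 1],
    [0, 0, -0.46, 0, 0, 0, 1],
    [0, 0, -0.56, 0, 0, 0, 1],
    [0, 0, -0.6, 0, 0, 0, 1],
    [0, 0, -0.6, 0, 0, 0, 1],
    [0, 0, -0.6, 0, 0, 0, 1]
  ]
}}

```text
clock: 14.17
ee_pos: [625.2, 56.9, 214.0]
orientation: [-0.534, -3.096, -0.0]
ft_force: [0.0, 0.3, -2.0]
gripper_width: 39.9
grip_force: 60.5
```

{"op": "move_arm", "data": {
  "deltas": [
    [0.08, 0.016, 0, 0, 0, 0, 1],
    [0.2, 0.04, 0, 0, 0, 0, 1],
    [0.32, 0.065, 0, 0, 0, 0, 1],
    [0.44, 0.09, 0, 0, 0, 0, 1],
    [0.56, 0.113, 0, 0, 0, 0, 1],
    [0.66, 0.133, 0, 0, 0, 0, 1],
    [0.709, 0.143, 0, 0, 0, 0, 1],
    [0.709, 0.143, 0, 0, 0, 0, 1],
    [0.709, 0.143, 0, 0, 0, 0, 1]
  ]
}}

```text
clock: 14.92
ee_pos: [470.1, 150.0, 213.2]
orientation: [-0.533, -3.095, 0.001]
ft_force: [1.3, 0.4, -1.5]
gripper_width: 39.6
grip_force: 60.5
```

{"op": "move_arm", "data": {
  "deltas": [
    [0.02, 0.06, 0.05, 0, 0, 0, 1],
    [0.04, 0.15, 0.14, 0, 0, 0, 1],
    [0.07, 0.25, 0.24, 0, 0, 0, 1],
    [0.1, 0.34, 0.34, 0, 0, 0, 1],
    [0.101, 0.373, 0.42, 0, 0, 0, 1],
    [0.101, 0.373, 0.45, 0, 0, 0, 1],
    [0.101, 0.373, 0.45, 0, 0, 0, 1],
    [0.101, 0.373, 0.45, 0, 0, 0, 1]
  ]
}}

```text
clock: 15.58
ee_pos: [478.5, 245.4, 101.5]
orientation: [-0.536, -3.095, 0.001]
ft_force: [-0.7, -0.4, -0.9]
gripper_width: 39.7
grip_force: 60.7
```

```bash
python3 - <<'E'
from h import *
i=camera_info('wrist');save('w6','wrist'); fits('wrist',i,['herbs','oblong_coaster'])
print(robot.get_obs()['ee_pos'])
E
```

```text
herbs LM [(0.81, [np.float64(485.0), np.float64(243.0)])]
oblong_coaster LM []
    0.91 9976 rect [477. 246. 111.  65.  81.] circ [477. 247.] 61.9
[479.27653519 245.8172845  103.29361384]
```

{"op": "move_arm", "data": {
  "deltas": [
    [0.003, 0.003, 0.06, 0, 0, 0, 1],
    [0.003, 0.003, 0.11, 0, 0, 0, 1],
    [0.003, 0.003, 0.135, 0, 0, 0, 1],
    [0.003, 0.003, 0.144, 0, 0, 0, 1],
    [0.003, 0.003, 0.149, 0, 0, 0, 1],
    [0.003, 0.003, 0.149, 0, 0, 0, 1]
  ]
}}

```text
clock: 16.28
ee_pos: [477.9, 246.9, 66.8]
orientation: [0.534, 3.095, -0.001]
ft_force: [-5.1, -2.7, 12.0]
gripper_width: 39.3
grip_force: 61.5
```

Contact. I'll release it, rise and check.

{"op": "move_arm", "data": {
  "deltas": [
    [0, 0, 0, 0, 0, 0, 0.6],
    [0, 0, 0, 0, 0, 0, 0.4],
    [0, 0, 0, 0, 0, 0, 0.1],
    [0, 0, 0, 0, 0, 0, 0],
    [0, 0, 0, 0, 0, 0, 0],
    [0, 0, -0.1, 0, 0, 0, 0],
    [0, 0, -0.25, 0, 0, 0, 0],
    [0, 0, -0.4, 0, 0, 0, 0],
    [0, 0, -0.55, 0, 0, 0, 0],
    [0, 0, -0.7, 0, 0, 0, 0]
  ]
}}

```text
clock: 17.12
ee_pos: [477.2, 247.2, 241.3]
orientation: [-0.534, -3.096, 0.0]
ft_force: [1.0, -0.2, -0.3]
gripper_width: 85.2
grip_force: 0.0
```

{"op": "move_arm", "data": {
  "deltas": [
    [0, 0, 0, 0, 0, 0, 0],
    [0, 0, 0, 0, 0, 0, 0]
  ]
}}

```text
clock: 17.28
ee_pos: [479.2, 247.8, 242.6]
orientation: [0.533, 3.09, 0.004]
ft_force: [-0.2, -0.4, -1.1]
gripper_width: 85.5
grip_force: 0.0
```

```bash
python3 - <<'E'
from h import *
i=camera_info('wrist');save('w7','wrist'); fits('wrist',i,['herbs','oblong_coaster'])
print(robot.get_obs()['ee_pos'])
E
```

```text
herbs LM [(0.87, [np.float64(477.0), np.float64(249.0)])]
oblong_coaster LM [(0.5, [np.float64(492.0), np.float64(113.0)])]
    0.86 4037 rect [477. 247. 110.  65.  82.] circ [477. 247.] 62.1
[476.43295768 246.98794546 237.62824017]
```

View pics/w7.png

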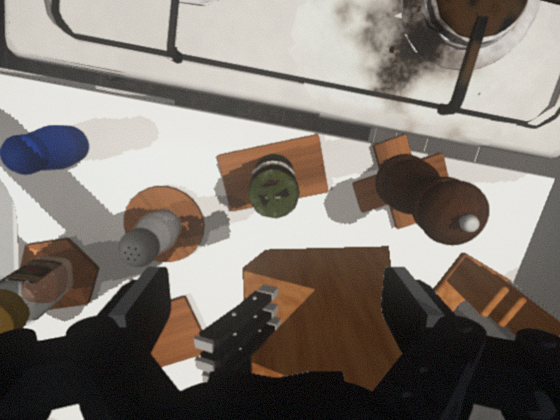

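The herb jar stands centred on the oblong coaster (273,180). Next is the cinnamon jar, which needs its yaw found first.

{"op": "move_arm", "data": {
  "deltas": [
    [-0.23, -0.507, -0.025, 0, 0, 0, 0],
    [-0.23, -0.507, -0.025, 0, 0, 0, 0],
    [-0.23, -0.507, -0.025, 0, 0, 0, 0],
    [-0.23, -0.507, -0.025, 0, 0, 0, 0],
    [-0.23, -0.507, -0.025, 0, 0, 0, 0]
  ]
}}

```text
clock: 17.9
ee_pos: [488.9, 105.4, 244.4]
orientation: [-0.541, -3.092, 0.002]
ft_force: [-0.1, 0.7, -0.8]
gripper_width: 85.5
grip_force: 0.0
```

{"op": "move_arm", "data": {
  "deltas": [
    [-0.23, -0.507, -0.025, 0, 0, 0, 0],
    [-0.23, -0.507, -0.025, 0, 0, 0, 0],
    [-0.23, -0.507, -0.025, 0, 0, 0, 0],
    [-0.23, -0.507, -0.025, 0, 0, 0, 0],
    [-0.23, -0.507, -0.025, 0, 0, 0, 0],
    [-0.23, -0.507, -0.025, 0, 0, 0, 0],
    [-0.23, -0.507, -0.025, 0, 0, 0, 0]
  ]
}}

```text
clock: 18.48
ee_pos: [500.4, -28.6, 251.1]
orientation: [-0.533, -3.094, -0.002]
ft_force: [0.6, 0.3, 0.3]
gripper_width: 85.4
grip_force: 0.0
```

```bash
python3 - <<'E'
from h import *
i=camera_info('wrist');save('w8','wrist'); fits('wrist',i,['jar','hex_coaster','square_coaster','round_coaster','shaker'])
print(robot.get_obs()['ee_pos'])
a=cv2.imread('pics/w8.png')[100:310,140:420]; cv2.imwrite('pics/c8.png',cv2.resize(a,(800,600),interpolation=2))
E
```

```text
jar LM [(0.86, [np.float64(504.0), np.float64(-29.0)])]
hex_coaster LM []
    0.76 2253 rect [500. -27.  85.  82.  50.] circ [505. -31.] 47.4
square_coaster LM [(0.89, [np.float64(618.0), np.float64(59.0)])]
    0.59 4440 rect [620.  56.  82.  83.  90.] circ [620.  57.] 56.3
round_coaster LM [(0.87, [np.float64(492.0), np.float64(111.0)]), (0.3, [np.float64(472.0), np.float64(254.0)])]
    0.81 3741 rect [490. 107.  84.  89.  73.] circ [491. 110.] 45.8
shaker LM [(0.94, [np.float64(490.0), np.float64(117.0)]), (0.85, [np.float64(376.0), np.float64(54.0)])]
[500.87965994 -29.74314194 252.10844158]
```

View pics/c8.png

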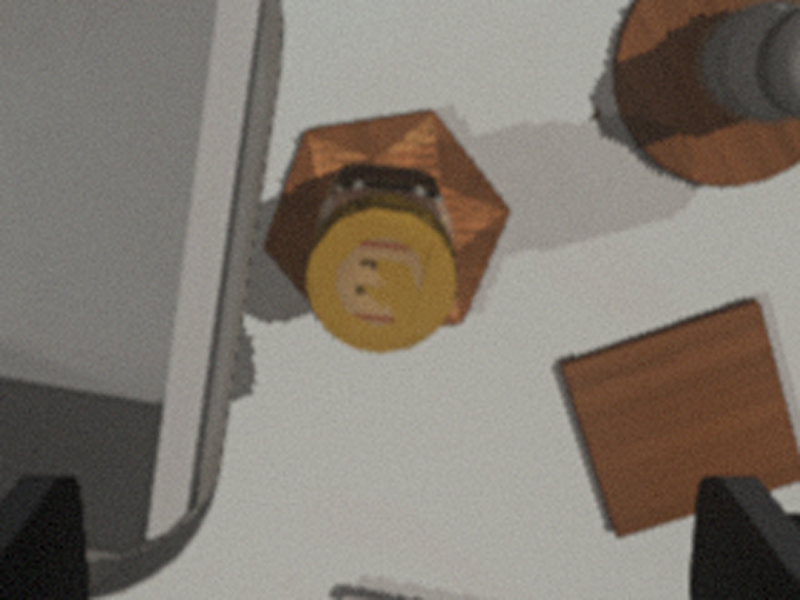

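The yellow cap is at (273,198) in the full picture. The jar's foot edge runs from (259,160) to (294,162), nearly along the jaw line. I'll work out the yaw error.

```bash
python3 - <<'E'
from h import *
i=camera_info('wrist');o=robot.get_obs()
ty=R.from_rotvec(o['orientation']).apply([0,1,0]); print('ty',ty)
for z in (10,15):
  a,b=onplane('wrist',(259,160.2),z,i),onplane('wrist',(294,162.3),z,i); d=b-a
  print(np.hypot(*d), np.degrees(np.arctan2(d[1],d[0])-np.arctan2(ty[1],ty[0])), (a+b)/2)
print('cap',onplane('wrist',(273,198),108,i), o['ee_pos'])
E
```

```text
ty [3.34646168e-01 9.42343855e-01 2.39858025e-05]
37.87871570979243 -3.486873316436376 [487.34297327 -23.43275464]
37.38717264936267 -3.486873316436376 [486.68363994 -23.20428506]
cap [502.14873933 -31.90487808] [500.87965994 -29.74314194 252.10844158]
```

{"op": "move_arm", "data": {
  "deltas": [
    [-0.011, 0, 0.1, 0, 0, 0, 0],
    [-0.011, 0, 0.25, 0, 0, 0, 0],
    [-0.011, 0, 0.4, 0, 0, 0, 0],
    [-0.011, 0, 0.52, 0, 0, 0, 0],
    [-0.011, 0, 0.64, 0, 0, 0, 0],
    [-0.011, 0, 0.74, 0, 0, 0, 0],
    [-0.011, 0, 0.792, 0, 0, 0, 0],
    [-0.011, 0, 0.792, 0, 0, 0, 0],
    [-0.011, 0, 0.792, 0, 0, 0, 0]
  ]
}}

```text
clock: 19.68
ee_pos: [503.1, -30.9, 53.7]
orientation: [-0.534, -3.094, -0.0]
ft_force: [-0.1, 0.4, -0.4]
gripper_width: 85.5
grip_force: 0.0
```

{"op": "move_arm", "data": {
  "deltas": [
    [0, 0, 0, 0, 0, 0, 0.3],
    [0, 0, 0, 0, 0, 0, 0.45],
    [0, 0, 0, 0, 0, 0, 0.55],
    [0, 0, 0, 0, 0, 0, 0.7],
    [0, 0, 0, 0, 0, 0, 1],
    [0, 0, 0, 0, 0, 0, 1],
    [0, 0, 0, 0, 0, 0, 1]
  ]
}}

```text
clock: 20.27
ee_pos: [504.6, -31.4, 55.6]
orientation: [0.534, 3.093, -0.001]
ft_force: [-1.4, 0.0, 4.8]
gripper_width: 43.2
grip_force: 59.8
```

{"op": "move_arm", "data": {
  "deltas": [
    [0, 0, -0.04, 0, 0, 0, 1],
    [0, 0, -0.12, 0, 0, 0, 1],
    [0, 0, -0.22, 0, 0, 0, 1],
    [0, 0, -0.34, 0, 0, 0, 1],
    [0, 0, -0.4, 0, 0, 0, 1],
    [0, 0, -0.4, 0, 0, 0, 1],
    [0, 0, -0.4, 0, 0, 0, 1]
  ]
}}

```text
clock: 20.85
ee_pos: [504.1, -31.1, 155.3]
orientation: [0.534, 3.093, -0.0]
ft_force: [-0.0, 0.5, -0.9]
gripper_width: 43.3
grip_force: 60.3
```

{"op": "move_arm", "data": {
  "deltas": [
    [-0.03, 0.05, 0, 0, 0, 0, 1],
    [-0.09, 0.13, 0, 0, 0, 0, 1],
    [-0.16, 0.23, 0, 0, 0, 0, 1],
    [-0.23, 0.34, 0, 0, 0, 0, 1],
    [-0.3, 0.45, 0.05, 0, 0, 0, 1],
    [-0.325, 0.489, 0.12, 0, 0, 0, 1],
    [-0.325, 0.489, 0.2, 0, 0, 0, 1],
    [-0.325, 0.489, 0.25, 0, 0, 0, 1],
    [-0.325, 0.489, 0.25, 0, 0, 0, 1],
    [-0.325, 0.489, 0.25, 0, 0, 0, 1]
  ]
}}

```text
clock: 21.68
ee_pos: [619.2, 56.8, 89.7]
orientation: [-0.534, -3.092, 0.001]
ft_force: [0.2, -0.3, -0.5]
gripper_width: 43.3
grip_force: 60.4
```

```bash
python3 - <<'E'
from h import *
i=camera_info('wrist');save('w9','wrist'); fits('wrist',i,['jar','square_coaster'])
print(robot.get_obs()['ee_pos'])
E
```

```text
jar LM [(0.97, [np.float64(628.0), np.float64(55.0)])]
square_coaster LM []
    0.98 7110 rect [621.  57.  82.  81.  90.] circ [621.  57.] 56.4
[621.79627961  56.45808757  93.06430968]
```

View pics/w9.png

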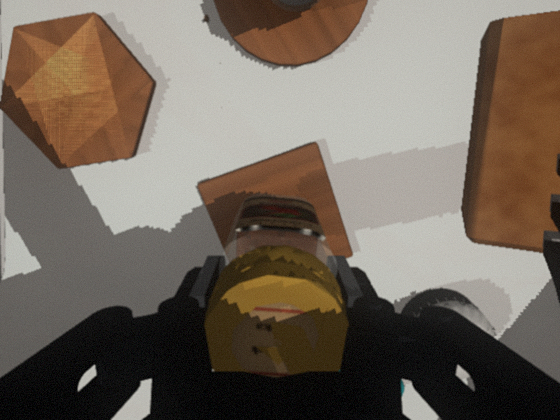

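The jar hangs upright over the square coaster (275,205), and the hex coaster is free (78,92). I'll lower it and let go.

{"op": "move_arm", "data": {
  "deltas": [
    [-0.002, 0.001, 0.06, 0, 0, 0, 1],
    [-0.002, 0.001, 0.11, 0, 0, 0, 1],
    [-0.002, 0.001, 0.135, 0, 0, 0, 1],
    [-0.002, 0.001, 0.144, 0, 0, 0, 1],
    [-0.002, 0.001, 0.148, 0, 0, 0, 1],
    [-0.002, 0.001, 0.148, 0, 0, 0, 1]
  ]
}}

```text
clock: 22.38
ee_pos: [621.3, 56.8, 55.7]
orientation: [-0.534, -3.095, 0.001]
ft_force: [-4.8, -0.4, 7.9]
gripper_width: 43.3
grip_force: 60.8
```

{"op": "move_arm", "data": {
  "deltas": [
    [0, 0, 0, 0, 0, 0, 0.6],
    [0, 0, 0, 0, 0, 0, 0.4],
    [0, 0, 0, 0, 0, 0, 0.2],
    [0, 0, 0, 0, 0, 0, 0.2],
    [0, 0, 0, 0, 0, 0, 0.2],
    [0, 0, -0.1, 0, 0, 0, 0.2],
    [0, 0, -0.25, 0, 0, 0, 0.2],
    [0, 0, -0.4, 0, 0, 0, 0.1],
    [0, 0, -0.55, 0, 0, 0, 0],
    [0, 0, -0.7, 0, 0, 0, 0]
  ]
}}

```text
clock: 23.22
ee_pos: [621.2, 57.1, 231.1]
orientation: [-0.534, -3.096, -0.0]
ft_force: [0.5, 0.0, -1.1]
gripper_width: 85.0
grip_force: 0.0
```

{"op": "move_arm", "data": {
  "deltas": [
    [0, 0, -0.08, 0, 0, 0, 0],
    [0, 0, -0.08, 0, 0, 0, 0],
    [0, 0, -0.08, 0, 0, 0, 0]
  ]
}}

```text
clock: 23.47
ee_pos: [622.3, 57.0, 251.2]
orientation: [0.534, 3.093, 0.0]
ft_force: [0.1, -0.2, -0.8]
gripper_width: 85.4
grip_force: 0.0
```

```bash
python3 - <<'E'
from h import *
i=camera_info('wrist');save('w10','wrist'); fits('wrist',i,['jar','square_coaster','hex_coaster','round_coaster','shaker'])
o=robot.get_obs();print(o['ee_pos'])
E
```

```text
jar LM [(0.78, [np.float64(618.0), np.float64(58.0)])]
square_coaster LM []
    0.88 2923 rect [622.  57.  83.  83.   0.] circ [622.  57.] 56.5
hex_coaster LM [(0.85, [np.float64(504.0), np.float64(-30.0)])]
    0.87 5945 rect [505. -30.  94.  84.  78.] circ [506. -30.] 47.6
round_coaster LM [(0.94, [np.float64(495.0), np.float64(113.0)])]
    0.66 4147 rect [499. 108.  89.  73.  70.] circ [492. 111.] 45.6
shaker LM [(0.6, [np.float64(489.0), np.float64(117.0)])]
[621.25645403  57.02588185 248.63254061]
```

View pics/w10.png

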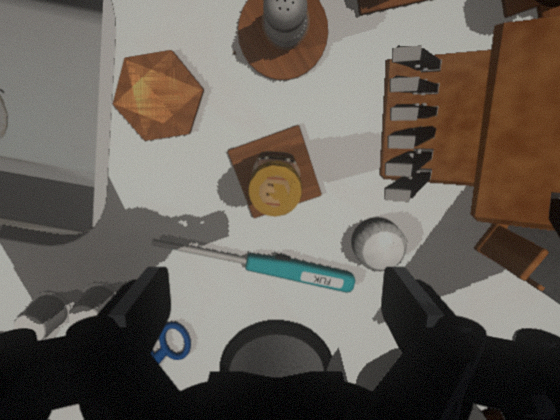

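The jar stands centred on the square coaster (275,180). Next is the shaker.

{"op": "move_arm", "data": {
  "deltas": [
    [0.575, 0.029, 0, 0, 0, 0, 0],
    [0.575, 0.029, 0, 0, 0, 0, 0],
    [0.575, 0.029, 0, 0, 0, 0, 0],
    [0.575, 0.029, 0, 0, 0, 0, 0],
    [0.575, 0.029, 0, 0, 0, 0, 0],
    [0.575, 0.029, 0, 0, 0, 0, 0],
    [0.575, 0.029, 0, 0, 0, 0, 0]
  ]
}}

```text
clock: 24.5
ee_pos: [489.5, 111.7, 250.0]
orientation: [0.534, 3.094, 0.0]
ft_force: [0.1, -0.2, 0.9]
gripper_width: 85.4
grip_force: 0.0
```

```bash
python3 - <<'E'
from h import *
i=camera_info('wrist');im=save('w11','wrist'); fits('wrist',i,['shaker','round_coaster'])
print(robot.get_obs()['ee_pos'])
for d in regions_of('shaker','wrist')[:2]:
    ys,xs=np.where(d['region']); print(d['score'],xs.min(),xs.max(),ys.min(),ys.max())
    px=((xs.min()+xs.max())/2, ys.max()-20)
    # fit: silhouette of body dia 44 z8..78 and top dia 34 z82..98
    from scipy.optimize import minimize
    t=np.linspace(0,6.28,24); m=d['region']
    def cost(c):
        P=[np.c_[c[0]+r*np.cos(t),c[1]+r*np.sin(t),np.full(24,z)] for r,z in((22,8),(22,74),(17,82),(17,92))]
        s=np.zeros(m.shape,np.uint8)
        for a,b in((0,1),(1,2),(2,3)):
            cv2.fillConvexPoly(s,cv2.convexHull(np.round(proj('wrist',np.vstack([P[a],P[b]]),i)).astype(np.int32)),1)
        return -(m&(s>0)).sum()/(m|(s>0)).sum()
    c0=onplane('wrist',(xs.mean(),ys.mean()),50,i)
    r=minimize(cost,c0,method='Nelder-Mead',options=dict(initial_simplex=[c0,c0+[6,0],c0+[0,6]])); print(r.x,r.fun)
E
```

```text
shaker LM [(0.91, [np.float64(377.0), np.float64(58.0)]), (0.58, [np.float64(490.0), np.float64(114.0)])]
round_coaster LM []
    0.74 3502 rect [491. 111.  88.  89.  32.] circ [492. 112.] 45.3
[489.32363425 111.47108565 249.35160716]
0.8 256 298 158 206
[487.49787495 115.19471684] -0.7841121495327102
0.76 144 206 66 112
[379.22947674  57.26580173] -0.8192896935933147
```

{"op": "move_arm", "data": {
  "deltas": [
    [0.009, 0.009, 0.1, 0, 0, 0, 0],
    [0.009, 0.009, 0.25, 0, 0, 0, 0],
    [0.009, 0.009, 0.4, 0, 0, 0, 0],
    [0.009, 0.009, 0.54, 0, 0, 0, 0],
    [0.009, 0.009, 0.66, 0, 0, 0, 0],
    [0.009, 0.009, 0.76, 0, 0, 0, 0],
    [0.009, 0.009, 0.82, 0, 0, 0, 0],
    [0.009, 0.009, 0.84, 0, 0, 0, 0],
    [0.009, 0.009, 0.84, 0, 0, 0, 0]
  ]
}}

```text
clock: 25.5
ee_pos: [486.3, 114.6, 38.0]
orientation: [-0.534, -3.092, 0.001]
ft_force: [-0.2, 0.3, 0.4]
gripper_width: 85.3
grip_force: 0.0
```

{"op": "move_arm", "data": {
  "deltas": [
    [0, 0, 0, 0, 0, 0, 0.3],
    [0, 0, 0, 0, 0, 0, 0.45],
    [0, 0, 0, 0, 0, 0, 0.55],
    [0, 0, 0, 0, 0, 0, 0.7],
    [0, 0, 0, 0, 0, 0, 1],
    [0, 0, 0, 0, 0, 0, 1],
    [0, 0, 0, 0, 0, 0, 1]
  ]
}}

```text
clock: 26.08
ee_pos: [488.4, 114.7, 41.4]
orientation: [0.533, 3.093, -0.0]
ft_force: [-2.1, -0.9, 8.7]
gripper_width: 38.2
grip_force: 59.0
```

{"op": "move_arm", "data": {
  "deltas": [
    [0, 0, -0.04, 0, 0, 0, 1],
    [0, 0, -0.12, 0, 0, 0, 1],
    [0, 0, -0.22, 0, 0, 0, 1],
    [0, 0, -0.32, 0, 0, 0, 1],
    [0, 0, -0.4, 0, 0, 0, 1],
    [0, 0, -0.4, 0, 0, 0, 1],
    [0, 0, -0.4, 0, 0, 0, 1]
  ]
}}

```text
clock: 26.67
ee_pos: [488.2, 114.9, 141.3]
orientation: [0.533, 3.092, 0.001]
ft_force: [0.0, 0.5, -1.5]
gripper_width: 38.1
grip_force: 59.9
```

{"op": "move_arm", "data": {
  "deltas": [
    [-0.03, -0.05, 0, 0, 0, 0, 1],
    [-0.08, -0.14, 0, 0, 0, 0, 1],
    [-0.13, -0.25, 0, 0, 0, 0, 1],
    [-0.18, -0.36, 0, 0, 0, 0, 1],
    [-0.23, -0.46, 0.05, 0, 0, 0, 1],
    [-0.26, -0.521, 0.12, 0, 0, 0, 1],
    [-0.26, -0.521, 0.2, 0, 0, 0, 1],
    [-0.26, -0.521, 0.25, 0, 0, 0, 1],
    [-0.26, -0.521, 0.25, 0, 0, 0, 1],
    [-0.26, -0.521, 0.25, 0, 0, 0, 1]
  ]
}}

```text
clock: 27.5
ee_pos: [503.1, -29.2, 75.4]
orientation: [-0.534, -3.092, -0.001]
ft_force: [0.9, 0.4, -2.0]
gripper_width: 37.3
grip_force: 59.9
```

```bash
python3 - <<'E'
from h import *
i=camera_info('wrist');save('w12','wrist'); fits('wrist',i,['shaker','hex_coaster','round_coaster'])
print(robot.get_obs()['ee_pos'])
E
```

```text
shaker LM [(0.77, [np.float64(519.0), np.float64(-31.0)])]
hex_coaster LM []
    0.94 9147 rect [492. -26.  95.  63.  71.] circ [505. -31.] 47.9
round_coaster LM [(0.78, [np.float64(491.0), np.float64(113.0)])]
    0.77 18524 rect [490. 106.  82.  89.  82.] circ [491. 111.] 45.9
[505.39447232 -29.53897114  77.92709997]
```

{"op": "move_arm", "data": {
  "deltas": [
    [0, -0.002, 0.06, 0, 0, 0, 1],
    [0, -0.002, 0.11, 0, 0, 0, 1],
    [0, -0.002, 0.132, 0, 0, 0, 1],
    [0, -0.002, 0.14, 0, 0, 0, 1],
    [0, -0.002, 0.146, 0, 0, 0, 1],
    [0, -0.002, 0.146, 0, 0, 0, 1]
  ]
}}

```text
clock: 28.3
ee_pos: [505.2, -30.2, 41.6]
orientation: [0.534, 3.095, -0.0]
ft_force: [-0.7, 0.1, -1.1]
gripper_width: 37.7
grip_force: 59.9
```

{"op": "move_arm", "data": {
  "deltas": [
    [0, 0, 0.004, 0, 0, 0, 1],
    [0, 0, 0.008, 0, 0, 0, 1],
    [0, 0, 0.008, 0, 0, 0, 1]
  ]
}}

```text
clock: 28.55
ee_pos: [506.2, -30.5, 41.4]
orientation: [0.533, 3.093, -0.001]
ft_force: [-6.2, 1.6, 18.5]
gripper_width: 37.5
grip_force: 63.0
```

Contact. I'll release it and rise.

{"op": "move_arm", "data": {
  "deltas": [
    [0, 0, -0.004, 0, 0, 0, 0.7],
    [0, 0, -0.004, 0, 0, 0, 0.5],
    [0, 0, -0.004, 0, 0, 0, 0.3],
    [0, 0, -0.004, 0, 0, 0, 0],
    [0, 0, -0.004, 0, 0, 0, 0],
    [0, 0, -0.004, 0, 0, 0, 0],
    [0, 0, -0.1, 0, 0, 0, 0],
    [0, 0, -0.25, 0, 0, 0, 0],
    [0, 0, -0.4, 0, 0, 0, 0],
    [0, 0, -0.55, 0, 0, 0, 0]
  ]
}}

```text
clock: 29.38
ee_pos: [503.9, -29.9, 177.0]
orientation: [-0.534, -3.094, -0.0]
ft_force: [0.7, -0.8, -0.3]
gripper_width: 85.4
grip_force: 0.0
```

{"op": "move_arm", "data": {
  "deltas": [
    [0, 0, -0.27, 0, 0, 0, 0],
    [0, 0, -0.27, 0, 0, 0, 0],
    [0, 0, -0.27, 0, 0, 0, 0],
    [0, 0, -0.27, 0, 0, 0, 0]
  ]
}}

```text
clock: 29.72
ee_pos: [505.7, -30.4, 245.4]
orientation: [0.533, 3.092, -0.001]
ft_force: [-0.3, 0.5, -1.0]
gripper_width: 84.9
grip_force: 0.0
```

```bash
python3 - <<'E'
from h import *
i=camera_info('wrist');save('w13','wrist'); fits('wrist',i,['shaker','hex_coaster','round_coaster'])
print(robot.get_obs()['ee_pos'])
im=capture('top');cv2.imwrite('pics/t13.png',im[:,:,::-1]); fits('top',None,['mill','shaker','herbs','jar'])
a=cv2.imread('pics/w13.png'); b=cv2.imread('pics/t13.png')[100:310,130:410]
cv2.imwrite('pics/c13.png',np.hstack([cv2.resize(a,(400,300)),cv2.resize(b,(400,300))]))
go((495,255,275));
E
```

```text
shaker LM [(0.97, [np.float64(508.0), np.float64(-26.0)]), (0.63, [np.float64(377.0), np.float64(54.0)])]
hex_coaster LM [(0.89, [np.float64(504.0), np.float64(-28.0)])]
    0.79 3559 rect [506. -31.  95.  85.  19.] circ [505. -31.] 48.2
round_coaster LM [(0.72, [np.float64(493.0), np.float64(113.0)])]
    0.72 6234 rect [492. 110.  91.  89.  70.] circ [491. 110.] 46.4
[503.75938272 -29.88941358 241.89942554]
mill LM [(0.66, [np.float64(531.0), np.float64(371.0)])]
shaker LM [(0.92, [np.float64(382.0), np.float64(64.0)]), (0.67, [np.float64(515.0), np.float64(-29.0)])]
herbs LM [(0.78, [np.float64(469.0), np.float64(242.0)])]
jar LM [(0.87, [np.float64(626.0), np.float64(53.0)])]
delta [ 0.418  1.062 -0.127]
```

View pics/c13.png

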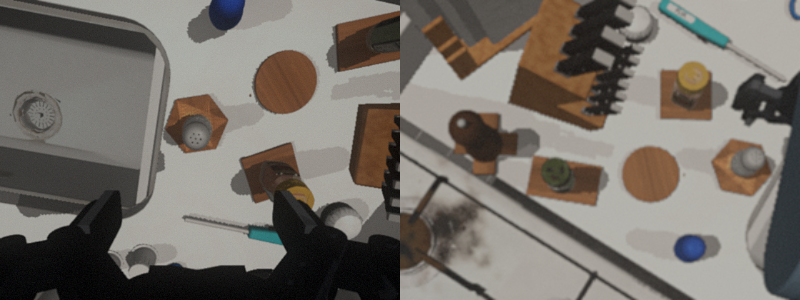

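The shaker is centred on the hex coaster, the herb jar and cinnamon jar stand on their places, and the round coaster is free. Now back to the mill.

{"op": "move_arm", "data": {
  "deltas": [
    [0.384, 0.757, -0.124, 0, 0, 0, 0],
    [0.384, 0.757, -0.124, 0, 0, 0, 0],
    [0.384, 0.757, -0.124, 0, 0, 0, 0],
    [0.384, 0.757, -0.124, 0, 0, 0, 0],
    [0.384, 0.757, -0.124, 0, 0, 0, 0],
    [0.384, 0.757, -0.124, 0, 0, 0, 0],
    [0.384, 0.757, -0.124, 0, 0, 0, 0],
    [0.384, 0.757, -0.124, 0, 0, 0, 0]
  ]
}}

```text
clock: 30.93
ee_pos: [477.5, 180.4, 274.4]
orientation: [0.532, 3.096, -0.001]
ft_force: [0.4, -0.7, -0.3]
gripper_width: 85.2
grip_force: 0.0
```

{"op": "move_arm", "data": {
  "deltas": [
    [0.057, 0.15, 0, 0, 0, 0, 0],
    [0.057, 0.3, 0, 0, 0, 0, 0],
    [0.057, 0.45, 0, 0, 0, 0, 0],
    [0.057, 0.6, 0.05, 0, 0, 0, 0],
    [0.057, 0.75, 0.1, 0, 0, 0, 0],
    [0.057, 0.795, 0.16, 0, 0, 0, 0],
    [0.057, 0.795, 0.16, 0, 0, 0, 0],
    [0.057, 0.795, 0.16, 0, 0, 0, 0],
    [0.057, 0.795, 0.16, 0, 0, 0, 0]
  ]
}}

```text
clock: 31.68
ee_pos: [531.4, 370.4, 234.8]
orientation: [-0.537, -3.095, 0.001]
ft_force: [-1.0, -0.5, 0.2]
gripper_width: 85.4
grip_force: 0.0
```

```bash
python3 - <<'E'
from h import *
i=camera_info('wrist');im=save('w14','wrist'); fits('wrist',i,['mill','cross_trivet'])
print(robot.get_obs()['ee_pos'])
g=im.astype(int); s=im.max(2).astype(float)-0; hsv=cv2.cvtColor(im,cv2.COLOR_RGB2HSV)
m=regions_of('mill','wrist')[0]['region']; mf=cv2.morphologyEx(m.astype(np.uint8),3,np.ones((9,9)))
k=(mf>0)&(hsv[...,1]<60)&(hsv[...,2]>110); n,l,st,ce=cv2.connectedComponentsWithStats(k.astype(np.uint8)); print([(st[j][4],ce[j]) for j in range(1,n) if st[j][4]>10])
for j in range(1,n):
    if st[j][4]>30: print(onplane('wrist',ce[j],154,i))
E
```

```text
mill LM [(0.69, [np.float64(527.0), np.float64(373.0)])]
cross_trivet LM []
    0.57 1925 rect [534. 412.  24.  37.  89.] circ [534. 411.] 20.4
[531.47192187 371.3374237  236.05356297]
[(np.int32(93), array([125.8172043 , 158.32258065])), (np.int32(40), array([138.3  , 193.875])), (np.int32(25), array([112.92, 209.28]))]
[462.88804516 295.63216256]
[486.291151   293.04669327]
```

```bash
python3 - <<'E'
from h import *
i=camera_info('wrist');o=robot.get_obs();print(o['ee_pos'],o['orientation'],i['xyz'])
for f in ('w14','w4'):
    im=cv2.imread(f'pics/{f}.png'); hsv=cv2.cvtColor(im,cv2.COLOR_BGR2HSV)
    k=((hsv[...,1]<70)&(hsv[...,2]>90)).astype(np.uint8); n,l,st,ce=cv2.connectedComponentsWithStats(k)
    for j in range(1,n):
        if 30<st[j][4]<900 and 220<ce[j][0]<330 and 150<ce[j][1]<270: print(f,st[j][4],ce[j],onplane('wrist',ce[j],154,i))
go((531,371,0)); 
a=cv2.imread('pics/w14.png'); cv2.imwrite('pics/c14.png',a)
E
```

```text
[531.31181891 371.56789544 235.90561817] [5.35941241e-01 3.09386814e+00 1.51373470e-03] [466.79454432 395.48122919 379.01924668]
w14 266 [275.98496241 216.14285714] [530.76125597 372.78484419]
w4 261 [266.62068966 211.37931034] [525.61589354 368.10262926]
delta [ 0.002 -0.004  0.944]
```

View pics/c14.png

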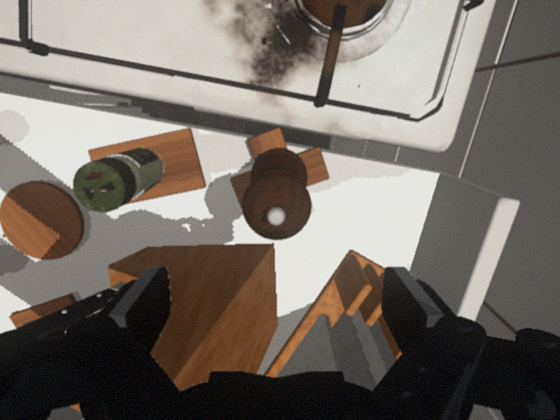

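The mill's knob is at (276,216), right under the tool. I'll grasp it.

{"op": "move_arm", "data": {
  "deltas": [
    [0.003, 0.004, 0.1, 0, 0, 0, 0],
    [0.003, 0.004, 0.22, 0, 0, 0, 0],
    [0.003, 0.004, 0.33, 0, 0, 0, 0],
    [0.003, 0.004, 0.43, 0, 0, 0, 0],
    [0.003, 0.004, 0.51, 0, 0, 0, 0],
    [0.003, 0.004, 0.51, 0, 0, 0, 0],
    [0.003, 0.004, 0.51, 0, 0, 0, 0.3],
    [0.003, 0.004, 0.51, 0, 0, 0, 0.45],
    [0.003, 0.004, 0.51, 0, 0, 0, 0.6],
    [0.003, 0.004, 0.51, 0, 0, 0, 1]
  ]
}}

```text
clock: 32.77
ee_pos: [532.0, 374.2, 110.0]
orientation: [0.534, 3.092, 0.003]
ft_force: [-0.5, -0.5, 2.5]
gripper_width: 45.6
grip_force: 61.1
```

{"op": "move_arm", "data": {
  "deltas": [
    [0, 0, 0, 0, 0, 0, 1],
    [0, 0, 0, 0, 0, 0, 1],
    [0, 0, 0, 0, 0, 0, 1],
    [0, 0, 0, 0, 0, 0, 1]
  ]
}}

```text
clock: 33.1
ee_pos: [531.9, 374.2, 110.0]
orientation: [0.534, 3.092, 0.003]
ft_force: [-0.2, -1.8, 5.8]
gripper_width: 46.0
grip_force: 61.4
```

{"op": "move_arm", "data": {
  "deltas": [
    [0, 0, -0.04, 0, 0, 0, 1],
    [0, 0, -0.12, 0, 0, 0, 1],
    [0, 0, -0.22, 0, 0, 0, 1],
    [0, 0, -0.34, 0, 0, 0, 1],
    [0, 0, -0.46, 0, 0, 0, 1],
    [0, 0, -0.56, 0, 0, 0, 1],
    [0, 0, -0.6, 0, 0, 0, 1],
    [0, 0, -0.6, 0, 0, 0, 1],
    [0, 0, -0.6, 0, 0, 0, 1]
  ]
}}

```text
clock: 33.85
ee_pos: [530.2, 373.6, 256.8]
orientation: [0.534, 3.096, 0.0]
ft_force: [-0.4, -0.3, -3.0]
gripper_width: 45.5
grip_force: 61.8
```

{"op": "move_arm", "data": {
  "deltas": [
    [0, -0.04, 0, 0, 0, 0, 1],
    [0, -0.11, 0, 0, 0, 0, 1],
    [0, -0.2, 0, 0, 0, 0, 1],
    [0, -0.3, 0, 0, 0, 0, 1],
    [0, -0.4, 0, 0, 0, 0, 1],
    [0, -0.48, 0, 0, 0, 0, 1],
    [0, -0.52, 0, 0, 0, 0, 1]
  ]
}}

```text
clock: 34.43
ee_pos: [484.6, 248.5, 254.5]
orientation: [-0.536, -3.091, 0.004]
ft_force: [0.7, -0.2, -1.6]
gripper_width: 45.5
grip_force: 62.0
```

{"op": "move_arm", "data": {
  "deltas": [
    [-0.02, -0.06, 0, 0, 0, 0, 1],
    [-0.06, -0.15, 0, 0, 0, 0, 1],
    [-0.1, -0.25, 0, 0, 0, 0, 1],
    [-0.14, -0.35, 0, 0, 0, 0, 1],
    [-0.18, -0.44, 0, 0, 0, 0, 1],
    [-0.203, -0.5, 0.05, 0, 0, 0, 1],
    [-0.203, -0.518, 0.14, 0, 0, 0, 1],
    [-0.203, -0.518, 0.24, 0, 0, 0, 1],
    [-0.203, -0.518, 0.34, 0, 0, 0, 1],
    [-0.203, -0.518, 0.42, 0, 0, 0, 1]
  ]
}}

```text
clock: 35.27
ee_pos: [489.3, 111.8, 148.8]
orientation: [-0.535, -3.092, 0.001]
ft_force: [0.0, -0.3, -2.5]
gripper_width: 45.6
grip_force: 62.0
```

{"op": "move_arm", "data": {
  "deltas": [
    [0, 0, 0.04, 0, 0, 0, 1],
    [0, 0, 0.04, 0, 0, 0, 1],
    [0, 0, 0.04, 0, 0, 0, 1]
  ]
}}

```text
clock: 35.52
ee_pos: [490.7, 112.1, 141.5]
orientation: [-0.534, -3.094, 0.0]
ft_force: [0.6, -0.6, -0.9]
gripper_width: 45.7
grip_force: 62.1
```

```bash
python3 - <<'E'
from h import *
i=camera_info('wrist');im=save('w15','wrist'); fits('wrist',i,['mill','round_coaster'])
print(robot.get_obs()['ee_pos'],i['xyz'])
E
```

```text
mill LM [(0.82, [np.float64(496.0), np.float64(108.0)])]
round_coaster LM []
    0.92 3615 rect [481. 116.  88.  67.  70.] circ [491. 112.] 44.8
[492.31287358 112.17458879 143.50186851] [426.67755585 136.04714788 284.87344265]
```

{"op": "move_arm", "data": {
  "deltas": [
    [-0.003, 0, 0.06, 0, 0, 0, 1],
    [-0.003, 0, 0.1, 0, 0, 0, 1],
    [-0.003, 0, 0.124, 0, 0, 0, 1],
    [-0.003, 0, 0.132, 0, 0, 0, 1],
    [-0.003, 0, 0.137, 0, 0, 0, 1],
    [-0.003, 0, 0.137, 0, 0, 0, 1]
  ]
}}

```text
clock: 36.22
ee_pos: [493.3, 111.4, 110.1]
orientation: [0.533, 3.094, -0.001]
ft_force: [-4.4, -2.0, 13.0]
gripper_width: 45.6
grip_force: 63.6
```

{"op": "move_arm", "data": {
  "deltas": [
    [0, 0, 0, 0, 0, 0, 0.6],
    [0, 0, 0, 0, 0, 0, 0.4],
    [0, 0, 0, 0, 0, 0, 0.2],
    [0, 0, 0, 0, 0, 0, 0],
    [0, 0, 0, 0, 0, 0, 0],
    [0, 0, 0, 0, 0, 0, 0],
    [0, 0, -0.1, 0, 0, 0, 0],
    [0, 0, -0.25, 0, 0, 0, 0],
    [0, 0, -0.4, 0, 0, 0, 0],
    [0, 0, -0.52, 0, 0, 0, 0]
  ]
}}

```text
clock: 37.05
ee_pos: [492.2, 111.9, 240.2]
orientation: [0.534, 3.095, 0.0]
ft_force: [1.0, -0.5, -0.9]
gripper_width: 85.6
grip_force: 0.0
```

{"op": "move_arm", "data": {
  "deltas": [
    [0, 0, -0.06, 0, 0, 0, 0],
    [0, 0, -0.06, 0, 0, 0, 0],
    [0, 0, -0.06, 0, 0, 0, 0],
    [0, 0, -0.06, 0, 0, 0, 0]
  ]
}}

```text
clock: 37.38
ee_pos: [491.1, 111.9, 251.2]
orientation: [-0.534, -3.094, 0.001]
ft_force: [0.1, 0.1, -0.3]
gripper_width: 85.3
grip_force: 0.0
```

```bash
python3 - <<'E'
from h import *
i=camera_info('wrist');im=save('w16','wrist'); fits('wrist',i,NAMES[:8])
hsv=cv2.cvtColor(im,cv2.COLOR_RGB2HSV)
k=((hsv[...,1]<70)&(hsv[...,2]>90)).astype(np.uint8); n,l,st,ce=cv2.connectedComponentsWithStats(k)
for j in range(1,n):
    if 30<st[j][4]<900 and 220<ce[j][0]<330 and 150<ce[j][1]<270: print('knob',st[j][4],ce[j],onplane('wrist',ce[j],154,i))
print(robot.get_obs()['ee_pos'])
capture('top'); fits('top',None,NAMES[:4]); capture('scene'); fits('scene',None,NAMES[:4])
E
```

```text
mill LM [(0.84, [np.float64(489.0), np.float64(109.0)]), (0.57, [np.float64(502.0), np.float64(-25.0)])]
jar LM []
shaker LM [(0.76, [np.float64(509.0), np.float64(-28.0)]), (0.66, [np.float64(377.0), np.float64(56.0)])]
herbs LM [(0.87, [np.float64(478.0), np.float64(248.0)])]
round_coaster LM [(0.27, [np.float64(473.0), np.float64(248.0)])]
    0.91 2083 rect [481. 117.  89.  68.  62.] circ [491. 112.] 44.8
square_coaster LM []
    0.62 2264 rect [619.  57.  83.  82.  89.] circ [619.  57.] 55.5
hex_coaster LM [(0.76, [np.float64(505.0), np.float64(-28.0)])]
    0.95 2798 rect [503. -28.  94.  84.  25.] circ [504. -30.] 47.5
oblong_coaster LM [(0.75, [np.float64(475.0), np.float64(246.0)]), (0.36, [np.float64(477.0), np.float64(251.0)])]
    0.61 3600 rect [477. 245. 111.  66.  82.] circ [477. 246.] 61.4
knob 204 [270.66666667 214.75980392] [492.29300418 108.29332377]
[491.94356347 111.83890576 252.78057806]
mill LM [(0.85, [np.float64(490.0), np.float64(118.0)])]
jar LM [(0.49, [np.float64(527.0), np.float64(363.0)])]
shaker LM [(0.94, [np.float64(513.0), np.float64(-34.0)]), (0.6, [np.float64(381.0), np.float64(62.0)])]
herbs LM [(0.59, [np.float64(477.0), np.float64(249.0)])]
mill LM [(0.55, [np.float64(494.0), np.float64(111.0)])]
jar LM [(0.93, [np.float64(623.0), np.float64(57.0)])]
shaker LM [(0.89, [np.float64(506.0), np.float64(-34.0)]), (0.79, [np.float64(373.0), np.float64(52.0)])]
herbs LM [(0.89, [np.float64(476.0), np.float64(259.0)])]
```

All four stand within a few millimetres of their coaster centres, and the arm is clear. Handing in.

```bash
python3 -c "
from h import *
print(job_done())"
```

```text
the job is handed in; nothing more can be done
None
```

I handed the job in after about 38 s of the 141 s allowed; no result came back. The mill stands on the round coaster, the cinnamon jar on the square, the salt shaker on the six-sided and the herb jar on the oblong one, all let go and, by the camera estimates, within a few millimetres of centre.

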